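Squeeze packing tweezers to the gap set on the gauge

ROBOT

A 7-joint arm with a two-finger parallel gripper is mounted at the origin on the work surface. World frame = base frame: x ahead of the robot, y to its left, z up, the work surface at z = 0. Lengths are in mm, angles in degrees, forces in N, time in s.
With the tool pointing down it reaches from about 350 to 900 mm from the base axis. Payload 8.1 kg.
Tool frame: the origin (TCP) lies on the mounting face of the last link; the fingertips stand manip.tips_ahead ahead of it and the grasp point (between the pads) lies 155 mm ahead of it (manip.tips_ahead is the distance from the TCP to the fingertips, in mm); z points along the fingers, y is the line along which they close (so a half turn about z gives the same grasp; the last joint's range is limited). The gripper opens to 85 mm and grips with 20 to 120 N. Pads are 22 mm wide; open, the fingers measure 114 mm over their backs; the gripper's body (76 mm by 85 mm) begins 54 mm behind the grasp point. The pads swing forward as they close: fully open they stand 13 mm farther back than shut.
Start: joints at [-73.029, 24.895, 1.432, 90.138, -0.665, 64.973, -4.303], TCP at [242.719, 575.952, 404.723] pointing down, gripper open.
Joint ranges: [-149.89, 149.89], [-25.12, 119.58], [-72.63, 75.52], [4.76, 147.25], [-75.54, 255.54], [6.69, 114.76], [-157.13, 157.13]. Speed limits (degrees/s): [127.2, 127.2, 172.46, 172.46, 180, 180, 180].

INTERFACE

Orientations are given as [roll, pitch, yaw] about the fixed x, y, z axes, in that order (R = Rz(yaw) Ry(pitch) Rx(roll)).
In Python, from station import manip, grip, kin, grab_frame, camera_info, workorder, finder, readout gives the robot as it stands. Calls block until the motion is done:
- manip.goto(position, orientation): joint-space move of the TCP to a pose.
- manip.line_to(position, attitude=None, v=150): straight line of the TCP; attitude=None keeps the orientation; v is the mean speed in mm/s.
- manip.movej(angles): joint-space move.
- grip(opening, squeeze=None): finger opening in mm; squeeze is the grip in N (None keeps the last); returns when the fingers have stopped.
- manip.hold(seconds).
- kin.solve_ik(position, orientation): joint angles nearest the present ones, or None.
- grab_frame(name): name is "side" or "top" or "wrist"; returns (picture, depth): 384x512x3 uint8, red, green, blue; 384x512 float32, mm along the optical axis (not along the pixel's ray), 0 where there is no reading.
- camera_info(name): a dict with "fov_y" (degrees; the focal length in pixels is half the picture's height over the tangent of half this angle, whatever the lens; pixels are square), "cx", "cy" (the principal point, pixels), "k1" (the pictures are not rectified: a ray, as slopes to the right and down, at radius r is drawn at 1 + k1 r^2 times it, then the intrinsics apply), "R" (3x3) and "t" (3): a world point X has camera coordinates R X + t; the wrist camera has in their place "mount" (4x4, takes a point from camera to tool coordinates, whose origin is the TCP and whose axes are the flange's). Camera axes: x right, y down, z forward; pixel columns grow to the right and rows downward; lengths in mm; the calibration is good to about 2 mm. A picture is of the moment at which its call begins: read the wrist's pose just before it. camera_info takes no time and is no camera call.
A pose or a line that the arm cannot do raises manip.IKError and nothing moves.
- workorder.close_job(): hands the job in; it is judged then, once.
Trained networks look in the newest picture that a camera, given by its name, has taken for a name from the list of things; names that differ only in an ending like _2 or _b are one class to them, and where a whole thing is asked for, a point or a joint stands for the part that bears it (a point fixed in the world has none). Each returns a list of dicts, best first, with "confidence" (0 to 1); they miss things now and then, are a little off and sometimes report something else, mostly with a low value. They report only what shows in the picture. A call takes as long as a camera call. They do not tell look-alikes from the thing itself.
- finder.outline_of(camera, thing): "pixels" (384x512 bool, what is visible of it) and "at" ([column, row] in pixels, amid what is visible of it).
Readings, each from a call of its own:
- readout.read_clock(): time.
- readout.read_joints(): joint angles.
- readout.read_qd(): joint speeds.
- readout.read_joint_efforts(): joint torques, N m.
- readout.read_position(): TCP position.
- readout.read_tool_rot(): TCP orientation.
- readout.read_contact_force(): force on the tool from outside, world axes, zero at the start.
- readout.read_ft_torque(): the same for the moment, N m.
- readout.read_gripper_width(): finger opening in mm.
- readout.read_grasp_force(): force on a finger pad.
Only numpy, scipy, OpenCV 4.12 (cv2) and the standard library are available. Lean on these libraries where they do the work, as an engineer would, in place of code of your own. Each camera call takes 0.05 s, during which the arm holds its last target. There are 200 camera calls.

TASK

Take the sprung tweezers off their rest, squeeze them until their tips are as far apart as the two pointers of the setting gauge, and hold them there with each tip right above the middle of its own pointer's tongue, clear of it but no more than 2 cm above. Keep the gap steady and finish while still holding the squeezed tweezers there: do not put them down or let go. Leave the gauge's setting, the tape roll, the carton and the parts tub as they are.

Things in the scene. Friction and masses are not known exactly. Their poses are not given: they have to be found in the camera images.
- tweezers_grip (a point): Point between the ribbed grip plates (34 mm long, 12 mm high, on the legs' outer faces) of the steel sprung tweezers, near their centre of mass, 6 mm above the underside: squeeze here. x points to the tips (75 mm ahead; heel hinge 85 mm behind), y across the legs to leg a, z up. Width over the plates 40 mm open, about 19 mm fully squeezed.
- tweezers: The tweezers, 170 mm long, about 45 to 75 g, lying level across the bars of their rest, legs spread in a horizontal V; legs 12 mm high, 7 mm near the tips. Origin at the underside, 6 mm below tweezers_grip, same axes. The frame belongs to leg a: squeezed evenly from both sides, it turns by half of joint leg.
- leg (a joint): Angle (rad) leg b is squeezed towards leg a: 0 = sprung open (tip middles 50 mm apart), 0.25 = stop (10 mm apart). The tip gap shrinks 160 mm per rad, so about 1.9 mm per mm squeezed at the grip plates. The spring takes about 3.5 N on each plate to start, 8.5 N at the stop, and opens the legs when let go.
- tip_a (a point): Tip end of leg a of the tweezers (the +y leg in the grip frame), at its underside, in the middle of its 4 mm width. Axes as tweezers_grip.
- tip_b (a point): Tip end of leg b (the -y leg), at its underside, in the middle of its 4 mm width; axes turn with leg b.
- gauge: Setting gauge fixed to the bench: black base 60 x 110 x 16 mm with two slim steel pointers side by side, each an upright with a level tongue on top, 8 mm wide (y), 28 mm long (x), reaching out to the gauge's front (-x, roughly towards the robot). Tongue tops, the highest part, 48 mm above the bench. Origin on the bench midway along the base's length, 15 mm inside its front edge; z up.
- pointer_a (a point): Middle of the tongue's top face on the fixed (left, +y) pointer of the gauge. x along the tongue towards its upright, y left along the gauge, z up. The base begins 24 mm in front of this point and ends 36 mm behind it.
- pointer_b (a point): The same point on the right (-y) pointer, which is clamped on a slide with a small black thumb knob, 18 to 38 mm from the fixed one, centre to centre: that is the tip gap wanted. Do not shift it. Either tip may be over either pointer.
- rest: Tweezers rest fixed to the bench: black plate 140 x 70 x 6 mm with two cross bars, 10 mm thick, 66 mm wide, tops 31 mm above the bench, at x = -58 mm and +48 mm; between them the space beneath the grip plates is free down to the plate. Origin at the centre of its underside; x along the tweezers.
- tape_center (a point): Bystander: roll of packing tape lying flat, 90 mm across, 48 mm high. Its centre. Leave it.
- carton_center (a point): Bystander: small cardboard carton, 100 x 140 x 60 mm. Its centre. Leave it.
- tub_center (a point): Bystander: small green open parts tub, 110 x 80 x 50 mm. Its centre. Leave it.
There are look-alikes about, which are no part of the job. Of the things like the tweezers, leave any that is purple; of the rest the larger one is meant. What is shaped like the gauge but pink is not meant.

How it is judged (in metres and radians):
On the way, in this order (a step that is already met when the one before it is completed fails the run):
1. the tweezers are lifted clear of their rest by the fingers (height (world z) of tweezers_grip above 0.055 m and contact force between the fingers and tweezers above 1 N and contact force between tweezers and gauge below 0.2 N and contact force between tweezers and rest below 0.2 N), for 0.2 s.
2. both tips stand above the pointers at the marked gap, held steady for a second (((x of tip_a in the frame of pointer_a between -0.008 and 0.008 m and y of tip_a in the frame of pointer_a between -0.004 and 0.004 m and z of tip_a in the frame of pointer_a between 0.001 and 0.02 m and x of tip_b in the frame of pointer_b between -0.008 and 0.008 m and y of tip_b in the frame of pointer_b between -0.004 and 0.004 m and z of tip_b in the frame of pointer_b between 0.001 and 0.02 m) or (x of tip_a in the frame of pointer_b between -0.008 and 0.008 m and y of tip_a in the frame of pointer_b between -0.004 and 0.004 m and z of tip_a in the frame of pointer_b between 0.001 and 0.02 m and x of tip_b in the frame of pointer_a between -0.008 and 0.008 m and y of tip_b in the frame of pointer_a between -0.004 and 0.004 m and z of tip_b in the frame of pointer_a between 0.001 and 0.02 m)) and contact force between the fingers and tweezers above 1 N and contact force between tweezers and gauge below 0.2 N and contact force between tweezers and rest below 0.2 N and velocity of joint leg between -0.05 and 0.05 rad/s and linear speed of tweezers below 0.02 m/s), for 1 s.
At the end, for the whole second after the job is handed in: The fingers still squeeze the tweezers (over 1 N), which touch neither rest nor gauge; each tip is over its own pointer, within 4 mm across and 8 mm along of the middle of the tongue, 1 to 20 mm above it; the legs and the tweezers are still (under 0.05 rad/s and 20 mm/s) (all of step 2); the arm keeps its last pose, push and grip.
It fails at once if the sliding pointer is shifted more than 3 mm (distance of pointer_b from where it was at the start of the episode above 0.003 m).
It fails at once if the tape roll is pushed more than 20 mm (distance of tape_center from where it was at the start of the episode above 0.02 m).
It fails at once if the carton is pushed more than 20 mm (distance of carton_center from where it was at the start of the episode above 0.02 m).
It fails at once if the parts tub is pushed more than 20 mm (distance of tub_center from where it was at the start of the episode above 0.02 m).
It also fails if it takes over 48 s, if anything falls off the work surface, if the arm or the gripper's body presses on something with over 40 N, if the wrist force passes 120 N, or if a joint passes its speed limit or range.

## Working session

There is one attempt and no reset: what is moved stays moved. The work goes in short steps, each a Python script; the robot and the scene stay as the last script left them, time stands still between calls to the robot, and variables do not carry over. Pictures are saved under pics/ and viewed, at most 10 in all, crops included, and the job is handed in when it is done.

```bash
ls; mkdir -p pics
cat > h.py <<'E'
import numpy as np, cv2
from station import manip, grip, kin, grab_frame, camera_info, workorder, finder, readout
from scipy.spatial.transform import Rotation as Ro
def pose():
    T=np.eye(4);T[:3,3]=readout.read_position();T[:3,:3]=Ro.from_euler('xyz',readout.read_tool_rot(),degrees=True).as_matrix();return T
def K(i):
    f=192/np.tan(np.radians(i['fov_y'])/2);return f,np.array([[f,0,i['cx']],[0,f,i['cy']],[0,0,1]])
def world(name,uv,d,T=None):
    i=camera_info(name);f,k=K(i)
    p=(np.asarray(uv,float).reshape(-1,2)-[i['cx'],i['cy']])/f
    q=p.copy()
    for _ in range(20): q=p/(1+i['k1']*(q**2).sum(1,keepdims=True))
    c=np.c_[q,np.ones(len(q))]*np.asarray(d,float).reshape(-1,1)
    if 'mount' in i:
        M=T@np.array(i['mount']);return c@M[:3,:3].T+M[:3,3]
    return (c-np.array(i['t']))@np.array(i['R'])
def cloud(name,depth,mask=None,T=None):
    m=depth>0
    if mask is not None:m&=mask
    v,u=np.nonzero(m);return world(name,np.c_[u,v],depth[v,u],T),np.c_[u,v]
def save(n,p,s=1): cv2.imwrite('pics/'+n,cv2.resize(p[:,:,::-1],None,fx=s,fy=s,interpolation=cv2.INTER_CUBIC))
E
python3 - <<'E'
from h import *
for n in ['top','side']:
    p,d=grab_frame(n);save(n+'.png',p,1.5);np.savez(n,p=p,d=d)
    for t in ['tweezers','gauge','rest','tape_center','carton_center','tub_center']:
        for o in finder.outline_of(n,t):
            c,uv=cloud(n,d,o['pixels']); 
            if len(c):print(n,t,round(o['confidence'],2),np.round(o['at']),o['pixels'].sum(),np.round(np.median(c,0)),np.round(np.percentile(c,98,axis=0)-np.percentile(c,2,axis=0)))
print(readout.read_clock(),manip.tips_ahead,camera_info('wrist'))
E
```

```text
pics
top tweezers 0.69 [278. 234.] 60 [495. -80.  13.] [93. 67. 10.]
top tweezers 0.67 [330. 223.] 126 [ 530. -264.   42.] [113.  53.  44.]
top tweezers 0.44 [311. 172.] 54 [ 702. -207.    7.] [56. 71. 14.]
top tweezers 0.32 [181. 213.] 31 [554. 215.  47.] [29. 13. 33.]
top gauge 0.88 [143. 185.] 604 [637. 366.  17.] [ 59. 107.  44.]
top gauge 0.8 [180. 219.] 588 [549. 230.  17.] [ 66. 101.  40.]
top gauge 0.64 [329. 231.] 173 [ 508. -259.   42.] [153.  63.  16.]
top tape_center 0.81 [ 84. 237.] 496 [458. 519.  36.] [84. 83. 54.]
top carton_center 0.75 [414. 220.] 1717 [ 543. -530.   60.] [130. 146.  63.]
top tub_center 0.97 [253. 158.] 924 [749.  -3.   6.] [122. 109.  54.]
side tweezers 0.7 [230. 217.] 222 [497. -83.   7.] [124.  89.  18.]
side tweezers 0.66 [246. 244.] 302 [ 523. -262.   37.] [158.  67.  46.]
side tweezers 0.48 [296. 238.] 83 [ 700. -227.    5.] [77. 73. 14.]
side gauge 0.7 [230. 174.] 258 [549. 213.  15.] [ 69. 111.  49.]
side gauge 0.62 [244. 155.] 211 [636. 359.  15.] [ 57. 110.  45.]
side gauge 0.2 [239. 249.] 193 [ 503. -264.   38.] [109.  69.  47.]
side gauge 0.18 [248. 238.] 155 [ 525. -269.   38.] [145.  29.  36.]
side rest 0.63 [251. 249.] 388 [ 527. -272.    6.] [126.  63.  30.]
side tape_center 0.52 [198. 145.] 306 [460. 481.  29.] [82. 94. 49.]
side carton_center 0.91 [276. 304.] 1838 [ 539. -569.   58.] [124. 144.  60.]
side tub_center 0.96 [290. 196.] 636 [743. -16.  27.] [117. 119.  50.]
0.7 173.4 {'fov_y': 66.39002805434176, 'cx': 263.41512573110003, 'cy': 189.37698549319455, 'k1': -0.002686658924040449, 'mount': array([[ 2.05370755e-04, -9.54363596e-01, -2.98647090e-01,
         7.69302912e+01],
       [ 9.99999736e-01, -1.23645163e-05,  7.27182525e-04,
         5.13129520e-01],
       [-6.97689157e-04, -2.98647160e-01,  9.54363341e-01,
         3.19164329e+01],
       [ 0.00000000e+00,  0.00000000e+00,  0.00000000e+00,
         1.00000000e+00]])}
```

View pics/top.png

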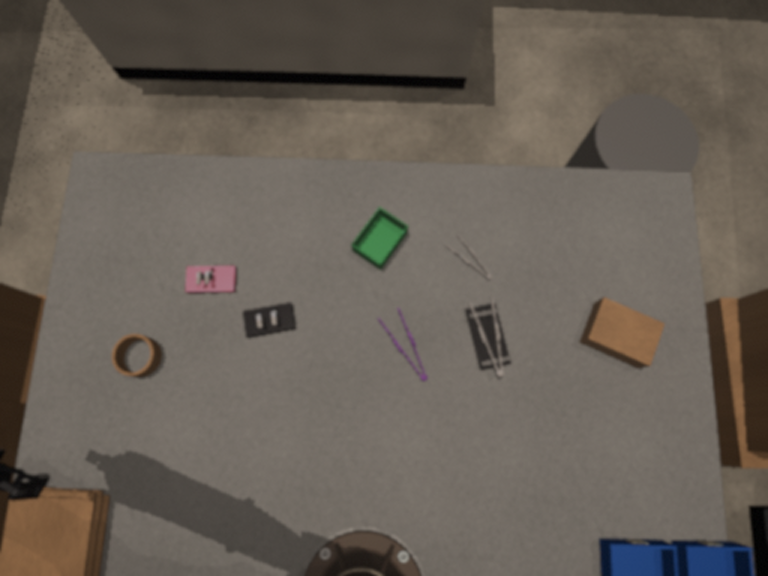

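Run:
```python
from h import *
p=np.load('side.npz')['p'];save('sidecrop.png',p[130:290,180:330],4)
```

```text
(no output)
```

View pics/sidecrop.png

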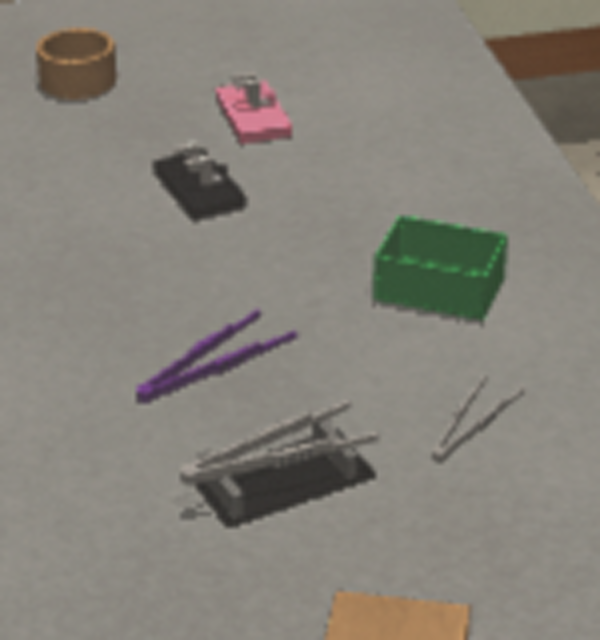

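Candidates for the tweezers in the top picture: purple pair on the bench at (268,230), a small steel pair on the bench at (311,172), and the larger steel pair on the black rest at (326,225). I choose the pair on the rest. Gauges: the black one at (180,213) is meant; the pink one at (140,186) is not. Next, close looks with the wrist camera at both.

Run:
```python
from h import *
t0=readout.read_clock()
for n,pos in [('g',[545,225,330]),('t',[528,-264,320])]:
    manip.goto(pos,[180,0,0]);manip.hold(.3)
    T=pose();p,d=grab_frame('wrist');np.savez('w'+n,p=p,d=d,T=T)
    for t in (['gauge'] if n=='g' else ['tweezers','rest']):
        for k,o in enumerate(finder.outline_of('wrist',t)):
            c,uv=cloud('wrist',d,o['pixels'],T);print(n,t,o['confidence'],o['at'],len(c),np.median(c,0).round(1))
            np.save(f'm_{t}_{k}',o['pixels'])
    save('w'+n+'.png',p,1.5)
    print(readout.read_clock()-t0,readout.read_joints())
```

```text
g gauge 0.94 [259.9, 169.8] 6720 [554.4 232.7  14.9]
g gauge 0.77 [105.3, 75.5] 8811 [639.4 366.6  15.1]
2.1167 [-54.59037331  29.39984161  39.28992837 102.73206531 -22.09021715
  55.76425731 -96.2170794 ]
t tweezers 0.96 [252.6, 13.0] 429 [ 671.7 -250.2    7.6]
t tweezers 0.94 [264.8, 183.4] 2236 [ 530.9 -256.4   41.2]
t tweezers 0.57 [80.6, 197.2] 3679 [508.  -74.6   6.4]
t rest 0.64 [250.7, 166.8] 7883 [ 541.3 -251.8    5.1]
t rest 0.23 [266.5, 184.1] 1962 [ 531.1 -256.3   41.3]
4.35 [ -8.97318805  31.83397365  45.11614677 103.49817481 -26.82073995
  55.9263344  -42.67819517]
```

View pics/wg.png

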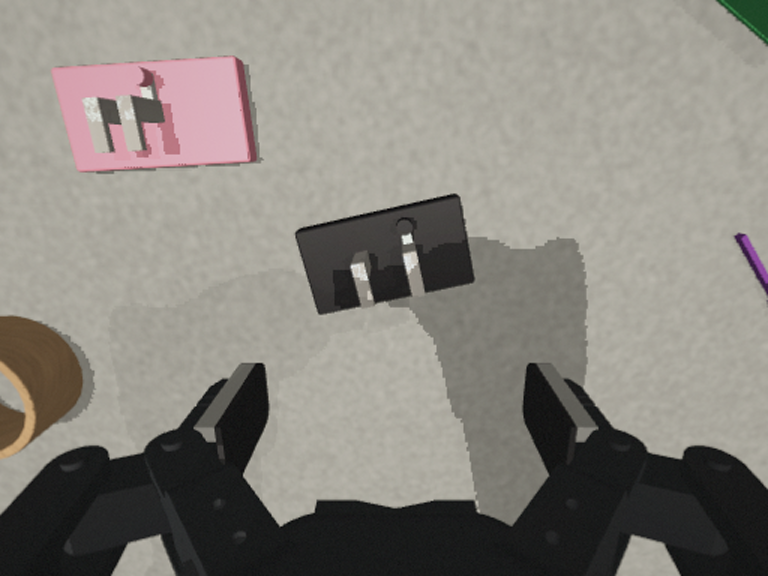

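View pics/wt.png

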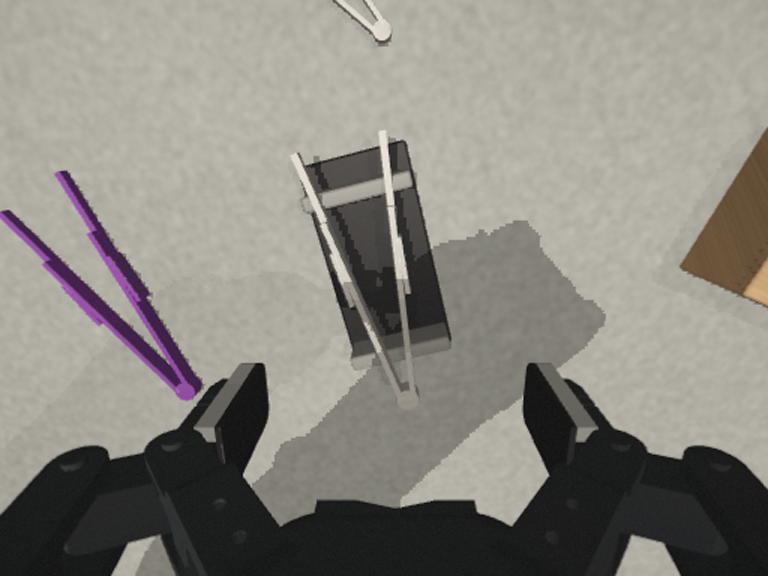

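wt shows the tweezers on the rest: tips near (197,104) and (255,89), hinge at (271,265), with the purple and small pairs well away. wg shows the black gauge's two tongues at about (243,187) and (275,182), with the knob on the right pointer. Now I'll fit both from depth.

Run:
```python
from h import *
w=np.load('wg.npz');c,uv=cloud('wrist',w['d'],None,w['T'])
s=(c[:,2]>42)&(c[:,2]<54)&(abs(c[:,0]-550)<60)&(abs(c[:,1]-230)<55)
print('gauge z',np.percentile(c[s,2],[5,50,95]))
im=np.zeros((384,512),np.uint8);im[uv[s,1],uv[s,0]]=1
n,l,st,_=cv2.connectedComponentsWithStats(im)
L=l[uv[:,1],uv[:,0]]
for i in range(1,n):
    if st[i,4]<30:continue
    q=c[L==i];r=cv2.minAreaRect(q[:,:2].astype(np.float32))
    m=q[:,:2].mean(0);e,V=np.linalg.eigh(np.cov((q[:,:2]-m).T));v=V[:,1]*np.sign(V[0,1]);a=(q[:,:2]-m)@v
    print(i,len(q),'mean',q.mean(0).round(1),'rect',np.round(r[0],1),np.round(r[1],1),round(r[2],1),'yaw',np.degrees(np.arctan2(v[1],v[0])).round(1),'ext',a.min().round(1),a.max().round(1))
# base yaw
o=(c[:,2]>11)&(c[:,2]<20)&(abs(c[:,0]-550)<70)&(abs(c[:,1]-230)<75)
print('base',cv2.minAreaRect(c[o][:,:2].astype(np.float32)))
w=np.load('wt.npz');c,uv=cloud('wrist',w['d'],None,w['T'])
m=np.load('m_tweezers_1.npy')
s=(c[:,2]>34)&(c[:,2]<50)&cv2.dilate(m.astype(np.uint8),np.ones((7,7)))[uv[:,1],uv[:,0]].astype(bool)
q=c[s];xy=q[:,:2]
# heel: near; split legs relative to axis
h=np.median(xy[xy[:,0]<np.percentile(xy[:,0],1.5)],0)
print('z',np.percentile(q[:,2],[5,50,95]),'heel~',h)
ax=np.median(xy,0)-h;ang=np.arctan2(ax[1],ax[0])
for it in range(3):
    u=np.array([np.cos(ang),np.sin(ang)]);nn=np.array([-u[1],u[0]])
    a=(xy-h)@u;b=(xy-h)@nn
    d=np.degrees(ang)
    ls=[]
    for sg in (1,-1):
        k=(b*sg>3)&(a>30);f=np.polyfit(a[k],b[k],1);ls.append(f)
    ang+=np.mean([np.arctan(f[0]) for f in ls])
print('yaw',np.degrees(ang),'lines',ls)
u=np.array([np.cos(ang),np.sin(ang)]);nn=np.array([-u[1],u[0]])
a=(xy-h)@u;b=(xy-h)@nn;print('a range',a.min(),a.max(), )
for lo in range(50,180,10):
    k=(a>lo)&(a<lo+10)
    if k.any():print(lo,[ (b[k&(b*sg>0)].min().round(1),b[k&(b*sg>0)].max().round(1),np.median(q[k&(b*sg>0),2]).round(1)) for sg in (1,-1)])
for sg in (1,-1):
    t=(a>a[b*sg>3].max()-5)&(b*sg>3);print('tip',q[t].mean(0),a[b*sg>3].max())
print('grip at a=85:',h+u*(a.min()+3+85) , 'or from tips',)
```

```text
gauge z [45.10349915 46.79741131 47.88187996]
1 281 mean [548.9 215.5  46.8] rect [548.3 215.4] [28.4  7.9] 12.7 yaw 12.4 ext -14.8 13.6
2 299 mean [542.2 246.   46.6] rect [541.4 246. ] [28.3  8.3] 12.1 yaw 12.8 ext -14.9 13.4
base ((550.4864501953125, 232.79934692382812), (60.56098175048828, 110.04007720947266), 12.81463623046875)
z [35.81955426 41.33007805 42.77151864] heel~ [ 444.98967467 -270.0343908 ]
yaw 14.322349707335789 lines [array([0.12770887, 1.751492  ]), array([-0.12770736, -6.08043023])]
a range -2.788305602357769 166.50476220379983
50 [(np.float64(6.4), np.float64(10.9), np.float64(41.6)), (np.float64(-14.3), np.float64(-10.0), np.float64(41.7))]
60 [(np.float64(7.5), np.float64(12.1), np.float64(41.2)), (np.float64(-15.4), np.float64(-11.2), np.float64(41.8))]
70 [(np.float64(8.9), np.float64(17.3), np.float64(41.6)), (np.float64(-21.4), np.float64(-12.8), np.float64(41.8))]
80 [(np.float64(10.0), np.float64(18.2), np.float64(41.8)), (np.float64(-21.9), np.float64(-14.4), np.float64(41.9))]
90 [(np.float64(11.4), np.float64(18.7), np.float64(41.7)), (np.float64(-22.
[... 365 characters left out ...]
loat64(-19.1), np.float64(40.9))]
130 [(np.float64(16.4), np.float64(21.4), np.float64(36.8)), (np.float64(-25.1), np.float64(-20.7), np.float64(37.0))]
140 [(np.float64(17.6), np.float64(22.8), np.float64(36.9)), (np.float64(-26.8), np.float64(-21.7), np.float64(36.9))]
150 [(np.float64(19.3), np.float64(24.2), np.float64(36.9)), (np.float64(-28.0), np.float64(-23.4), np.float64(36.8))]
160 [(np.float64(20.1), np.float64(24.8), np.float64(36.8)), (np.float64(-28.9), np.float64(-24.4), np.float64(37.1))]
tip [ 598.38860526 -207.74932789   36.66635409] 166.50476220379983
tip [ 610.39579573 -255.42838211   36.9523362 ] 166.39659415543036
grip at a=85: [ 527.55293075 -248.95497887] or from tips
```

```bash
cat >> h.py <<'E'
def tips():
    """tip ends (tool frame) from the wrist camera: leg pixels between the tool's TCP depth band"""
    T=pose();p,d=grab_frame('wrist');c,uv=cloud('wrist',d,None,np.eye(4));return T,p,d,c,uv
E
python3 - <<'E'
from h import *
t0=readout.read_clock()
P=np.array([534.1,-249.5]);R=[180,0,14.3]
manip.goto([*P,270],R);manip.line_to([*P,189])
grip(31,20);print(readout.read_gripper_width(),readout.read_grasp_force())
manip.line_to([*P,260],v=80);manip.hold(.3)
print(readout.read_gripper_width(),readout.read_grasp_force(),readout.read_clock()-t0,readout.read_clock())
T,p,d,c,uv=tips();np.savez('w1',p=p,d=d,T=T);save('w1.png',p,1.5)
s=(c[:,2]>140)&(c[:,2]<165)&(c[:,0]>25)&(abs(c[:,1])<40)
for sg in (1,-1):
    q=c[s&(c[:,1]*sg>0)];
    for lo in range(25,85,5):
        k=(q[:,0]>=lo)&(q[:,0]<lo+5)
        if k.any():print(sg,lo,q[k].mean(0).round(1),q[k].min(0).round(1),q[k].max(0).round(1))
E
```

```text
31.21729471264452 7.523128688335419
31.294921192863985 4.942273199558258 2.9167000000000005 7.9667
1 25 [ 27.5  11.7 149.7] [ 25.   10.2 146.8] [ 30.   14.  159.4]
1 30 [ 32.9  12.3 150.3] [ 30.   10.6 146.8] [ 35.   14.7 159.5]
1 35 [ 37.5  12.7 153.6] [ 35.   10.8 149.4] [ 40.   15.1 159.6]
1 40 [ 42.6  13.1 153.5] [ 40.   11.2 151.5] [ 45.   15.6 159.9]
1 45 [ 47.5  13.5 153.6] [ 45.   11.7 151.3] [ 50.   15.9 160.2]
1 50 [ 52.5  13.9 153.5] [ 50.  12. 151.] [ 55.   16.4 160.5]
1 55 [ 57.5  14.3 153.3] [ 55.   12.3 150.9] [ 59.9  16.7 160.7]
1 60 [ 62.5  14.8 153.3] [ 60.1  12.8 151.1] [ 64.9  17.4 159.9]
1 65 [ 67.5  15.1 153.3] [ 65.   13.2 151.4] [ 69.9  17.5 160.1]
1 70 [ 72.4  15.5 153.2] [ 70.1  13.6 151. ] [ 74.8  18.  159.4]
-1 25 [ 27.5 -13.5 149.8] [ 25.1 -15.7 146.9] [ 30.  -12.  159.7]
-1 30 [ 32.9 -14.  150.3] [ 30.  -16.4 146.7] [ 35.  -12.4 161.2]
-1 35 [ 37.5 -14.5 153.5] [ 35.  -17.1 151.2] [ 40.  -12.5 159.8]
-1 40 [ 42.5 -14.9 153.6] [ 40.  -17.3 151. ] [ 45.  -13.  159.9]
-1 45 [ 47.6 -15.2 153.5] [ 45.  -17.5 151.3] [ 49.9 -13.3 159.6]
-1 50 [ 52.6 -15.7 153.5] [ 50.  -18.2 151.2] [ 55.  -13.8 161. ]
-1 55 [ 57.6 -16.1 153.3] [ 55.1 -18.4 151.2] [ 60.  -14.1 159.6]
-1 60 [ 62.5 -16.5 153.3] [ 60.  -19.1 151.1] [ 65.  -14.5 159.5]
-1 65 [ 67.5 -16.8 153.3] [ 65.  -19.3 151.1] [ 69.9 -14.9 160. ]
-1 70 [ 72.4 -17.2 153.3] [ 70.  -19.7 150.5] [ 74.8 -15.3 160.4]
```

View pics/w1.png

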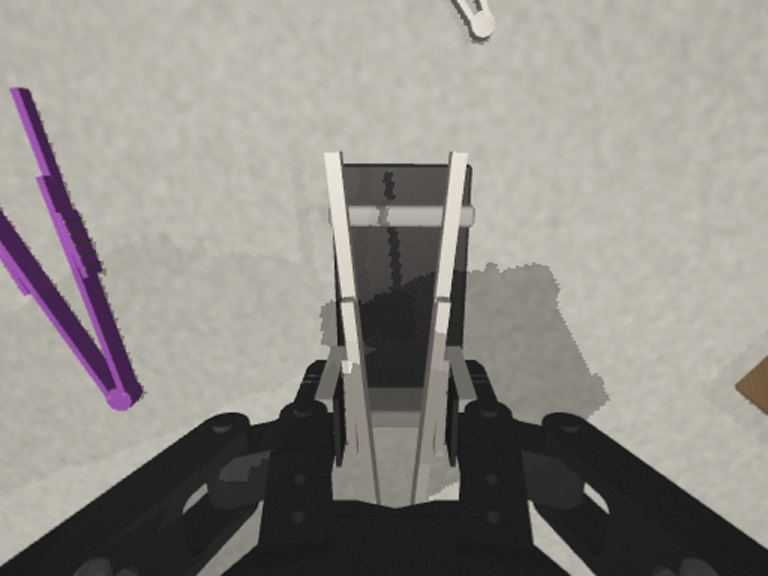

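The picture shows the tweezers lifted and symmetric in the pads, tips at (222,102) and (305,102). The measured tip gap is about 33.2 mm, and I want 31.4 mm. I'll close slightly, move over the gauge and look again.

```bash
cat >> h.py <<'E'
def relook(n):
    T,p,d,c,uv=tips();np.savez(n,p=p,d=d,T=T);save(n+'.png',p[20:220,130:390],3)
    ok=(c[:,0]>45)&(c[:,0]<110)&(abs(c[:,1])<32)
    tp=[];pt=[];zt=np.median(c[ok&(c[:,2]>146)&(c[:,2]<157)][:,2])
    for sg in (1,-1):
        q=c[ok&(abs(c[:,2]-zt)<2.5)&(c[:,1]*sg>0)]
        f=np.polyfit(q[:,0],q[:,1],1);xe=np.percentile(q[:,0],99.5);tp.append([xe,np.polyval(f,xe),np.median(q[:,2])])
    zb=217-48
    zz=T[2,3]-48
    for sg in (1,-1):
        q=c[ok&(abs(c[:,2]-zz-1)<4)&(c[:,1]*sg>0)]
        if len(q)>20: pt.append((*q.mean(0).round(1),q.min(0).round(1).tolist(),q.max(0).round(1).tolist(),len(q)))
    print('tips',np.round(tp,2).tolist(),'gap',tp[0][1]-tp[1][1]);print('tongues',*pt,sep='\n');print(readout.read_gripper_width(),readout.read_grasp_force(),readout.read_clock())
    return np.array(tp),T
E
python3 - <<'E'
from h import *
grip(30,20);print(readout.read_gripper_width())
yaw=12.6;r=np.radians(yaw);R2=np.array([[np.cos(r),np.sin(r)],[np.sin(r),-np.cos(r)]])
X=np.array([544.85,230.7])-R2@[75,-.85]
manip.goto([*X,270],[180,0,yaw]);manip.hold(.3)
relook('w2')
manip.line_to([*X,217],v=40);manip.hold(.4)
print(readout.read_position(),X)
relook('w3')
E
```

```text
30.288303700719872
tips [[74.44, 15.12, 153.0], [74.73, -16.64, 152.93]] gap 31.764998530316753
tongues
(np.float64(75.2), np.float64(14.1), np.float64(223.2), [61.2, 10.1, 220.8], [88.8, 18.3, 227.0], 621)
(np.float64(75.2), np.float64(-17.2), np.float64(223.2), [61.2, -21.4, 220.6], [88.8, -13.2, 227.0], 617)
30.41120264127958 5.161789208650589 10.2917
[471.84972971 213.52786744 217.03433266] [471.84166461 213.50972765]
tips [[74.43, 15.12, 152.97], [74.44, -16.61, 152.99]] gap 31.737938973253662
tongues
(np.float64(78.4), np.float64(14.1), np.float64(170.3), [61.1, 10.8, 168.1], [88.9, 19.0, 174.0], 862)
(np.float64(78.5), np.float64(-15.9), np.float64(170.2), [61.1, -20.8, 168.2], [88.9, -12.5, 174.0], 850)
29.766696810747604 5.163080468773842 12.2167
```

View pics/w3.png

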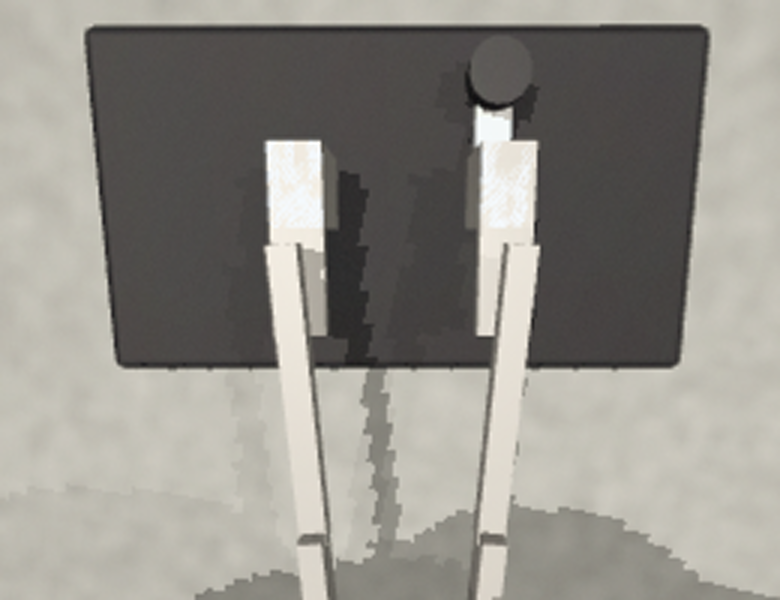

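The picture shows both tips over the middle of their tongues, left (283,245) and right (522,245) in the crop. From depth they are within about 1 mm along and across and about 9 mm above. Holding, then handing in.

Run:
```python
from h import *
manip.hold(1.6);print(readout.read_gripper_width(),readout.read_grasp_force(),readout.read_position(),np.abs(readout.read_qd()).max(),readout.read_clock())
print(workorder.close_job())
```

```text
29.722876025990065 5.163082256913185 [471.85112668 213.50536374 216.99168865] 0.11045585917836388 13.8167
the job is handed in; nothing more can be done
None
```

I handed the job in at about 14 s, with the larger steel tweezers still held squeezed over the black gauge. By the wrist camera, the tip gap is about 31.7 mm against 31.4 mm at the pointers, and each tip is about 9 mm above its tongue and within about 1 mm of its middle; the judge's verdict was not shown.

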